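# Stamp the top plate of the pile

### The job

Mark the top cover plate on the pile in the green tray with the inspection stamp: set the stamp down gently (do not drop it) and upright in the middle of the top plate, square with it, and let go of it. Then press its plunger head fully down to the stop for a moment and let it spring back, leaving the stamp standing there. Do not disturb the other things on the bench.

Things in the scene. Friction and masses are not known exactly. Their poses are not given: they have to be found in the camera images.
- tray: shallow green tray, 210 x 160 mm, lip 22 mm high, fixed to the bench; origin on the bench surface under its centre, x along its long side, z up. It carries a squared pile of flat metal cover plates (170 x 120 mm, a small dark hole near each corner) that is centred on the tray and turned as it is. The top of the pile lies somewhere between 35 and 85 mm above the bench; it is not measured: look or feel. The pile is firm and does not move.
- stamp: the inspection stamp, a loose thing of about 0.4 kg standing upright on the bench: steel foot 64 (x) x 48 (y) x 8 mm, above it a grey body 58 (x) x 44 (y) mm reaching up to 60 mm above the foot's underside (white panels on its two 58 mm sides), and on top a steel stem with a black round plunger head 42 mm in diameter. Total height 90 mm. Origin at the centre of the foot's underside, x along the long side, z up.
- stamp_mid (a point): point on the stamp's axis half-way up, 45 mm above the underside of its foot; axes as the stamp's. The grey body can be gripped here across its 44 mm sides (closing along y), with open fingers passing down beside the 42 mm head.
- head_top (a point): centre of the flat top of the plunger head, 36 mm across; 90 mm above the underside of the foot when the plunger is up; moves with the plunger
- plunger (a joint): travel of the plunger in m: 0 = up, 0.014 = fully down at its stop. Its spring returns it; about 3 N to start it, about 9 N at the stop, rigid beyond.
- tin: bystander: small plain steel tin standing near the stamp, 54 mm in diameter, 75 mm tall; origin on its axis at its underside
- screwdriver: bystander: screwdriver with black handle lying between the stamp and the tray, 190 mm long; origin on its underside about half-way along
- mug: bystander: white mug, 80 mm in diameter, 90 mm tall; origin on its axis at its underside
- wrench: bystander: steel wrench lying flat, 180 mm long; origin on its underside about half-way along
- mouse: bystander: black computer mouse, 110 x 62 x 32 mm; origin at the middle of its underside
- oil: bystander: white plastic bottle with red cap, 64 mm in diameter, 170 mm tall; origin on its axis at its underside
Not all that is in view belongs to the job. Leave any purple or red look-alike of the stamp alone.

How it is judged:
By the outcome, as a careful person would: the job done as asked, in the order asked, and still so for the second after the job is handed in, with the robot touching nothing.
It also fails if it takes over 54 s, if anything falls off the work surface, if the arm or the gripper's body presses on something with over 40 N, if the wrist force passes 120 N, or if a joint passes its speed limit or range.

### The arm

A 6-joint arm with a two-finger parallel gripper is mounted at the origin on the work surface. World frame = base frame: x ahead of the robot, y to its left, z up, the work surface at z = 0. Lengths are in m, angles in degrees, forces in N, time in s.
With the tool pointing down it reaches from about 0.4 to 0.825 m from the base axis. Payload 7 kg.
Tool frame: the origin (TCP) lies at the very end of the fingers, on their centre line; the grasp point (between the pads) lies 19 mm behind it (ctrl.grip_point_offset is the distance from the TCP to the grasp point, in m); x points along the fingers, z is the direction in which the jaws open and shut, and the axes are right-handed (so a half turn about x gives the same grasp; the last joint's range is limited). The gripper opens to 88 mm and grips with 3 to 60 N. Pads are 19 mm wide; open, the fingers measure 130 mm over their backs; the gripper's body (78 mm by 193 mm) begins 47 mm behind the grasp point.
Start: joints at [16.507, 20.546, 0.682, 0, -70.136, -16.507], TCP at [0.675, -0, 0.227] pointing down, gripper open.
Joint ranges: [-176.03, 176.03], [-82.01, 121.73], [-58.28, 71.71], [-173.87, 95.51], [-174.79, -0.11], [-173.66, 173.66]. Speed limits (degrees/s): [136.94, 136.94, 172.46, 180, 180, 180].

### API

Orientations are given as [roll, pitch, yaw] about the fixed x, y, z axes, in that order (R = Rz(yaw) Ry(pitch) Rx(roll)).
In Python, from plant import get_obs, snapshot, calibration, close_job, ctrl gives the robot as it stands.
- The arm moves only by the tool move_arm, never from a script. Its argument "commands" is a list that holds one entry, the list of rows, each a list of 4 numbers: the shift along the tool's x, y, z in cm, then the turn about the tool's x in rad. In form: [[[dx, dy, dz, spin], ...]]. A call has 1 to 8 rows; each row shifts and turns the commanded pose from where the row before left it, along the tool's axes as they then stand; what a row does not reach is not made up. A row lasts 1/10 s, in which the tool goes at most 50 mm and 8.59 degrees, less where a joint would pass 70% of its speed; a pose out of reach is approached as far as the arm can. A call with a gripper value outside its range is refused whole. "jaw" is the finger opening in cm, from 0 to 8.76, set as the call begins (left out, the last holds). The fingers move at their own pace and stop on an object; the grip force is fixed at half the most. Time passes only in rows, so rows that do not move let the fingers close. It gives the time, the measured TCP pose, the force and the opening at its end, in the units of the state.
- get_obs(): the state, without advancing time (a new reading comes with each control period).
- snapshot(name): name is "scene" or "side" or "wrist"; returns (picture, depth): 384x512x3 uint8, red, green, blue; 384x512 float32, m along the optical axis (not along the pixel's ray), 0 where there is no reading.
- calibration(name): a dict with "mtx" (3x3 intrinsics, pixels), "T" (4x4, takes a point from camera to world coordinates); the wrist camera has in their place "tool_from_camera" (4x4, takes a point from camera to tool coordinates, whose origin is the TCP and whose axes are the tool frame's). Camera axes: x right, y up, looking along -z (the intrinsics and any distortion apply to the point x, -y, -z); pixel columns grow to the right and rows downward; lengths in m; the calibration is good to about 2 mm. A picture is of the moment at which its call begins: read the wrist's pose just before it. calibration takes no time and is no camera call.
- close_job(): hands the job in, once; it reports no verdict.
The state is a dict: "clock": time; "joint_pos": joint angles; "qvel": joint speeds; "tau": joint torques, N m; "tool_pos": TCP position; "orientation": TCP orientation; "force": force on the tool from outside, world axes, zero at the start; "moment": the same for the moment, N m; "opening": finger opening in m.
Only numpy, scipy, OpenCV 4.12 (cv2) and the standard library are available. Lean on these libraries where they do the work, as an engineer would, in place of code of your own. Each camera call takes 0.05 s, during which the arm holds its last target. There are 200 camera calls.

## Working session

There is one attempt and no reset: what is moved stays moved. The work goes in short steps, Python scripts to look and compute and a tool call to move; the robot and the scene stay as the last step left them, time stands still between calls to the robot, and variables do not carry over. Pictures are saved under pics/ and viewed, about 8 in all and at most 12, crops included, and the job is handed in when it is done.

Besides the shell and the picture viewer there is one more tool, called after "Request:" by a JSON object that holds its "method" and its "body", one argument or row to a line. move_arm: Moves the arm, as the interface text tells. Its arguments: {"type":"object","properties":{"commands":{"type":"array"},"jaw":{"type":"number"}},"required":["commands"]}

```bash
ls; mkdir -p pics; cat > h.py <<'E'
import numpy as np, cv2
from plant import get_obs, snapshot, calibration, close_job, ctrl
from scipy.spatial.transform import Rotation as R
def Ttool():
    o=get_obs(); T=np.eye(4); T[:3,:3]=R.from_euler('xyz',o['orientation'],degrees=True).as_matrix(); T[:3,3]=o['tool_pos']; return T
def snap(n,f=None):
    c=calibration(n); T=c['T'] if 'T' in c else Ttool()@np.array(c['tool_from_camera'])
    im,d=snapshot(n)
    if f: cv2.imwrite('pics/'+f+'.png',cv2.cvtColor(im,cv2.COLOR_RGB2BGR)); 
    np.savez('pics/%s.npz'%(f or n),im=im,d=d,T=T,K=np.array(c['mtx'])); return im,d,np.array(T),np.array(c['mtx']),c
def cloud(d,T,K):
    v,u=np.mgrid[:d.shape[0],:d.shape[1]]
    P=np.stack([(u-K[0,2])/K[0,0]*d,-(v-K[1,2])/K[1,1]*d,-d],-1)
    return P@T[:3,:3].T+T[:3,3]
E
python3 - <<'E'
from h import *
o=get_obs(); print(o)
a=snap('scene','scene1'); b=snap('side','side1'); w=snap('wrist','wrist1')
for s in(a,b,w):print({k:np.round(v,3).tolist() if not isinstance(v,str) else v for k,v in s[4].items()},(s[1]>0).mean())
E
```

```text
pics
{'clock': 0.0, 'joint_pos': array([ 1.65087056e+01,  2.05915112e+01,  6.31403143e-01, -2.16795432e-02,
       -7.01347466e+01, -1.65065509e+01]), 'qvel': array([-0.10912446,  0.03439856, -0.06228601,  0.06143961,  0.01506334,
       -0.09206232]), 'tau': array([-8.00930356e-04, -5.82726967e+01,  2.93058443e+01,  6.99745238e+00,
        6.93249181e-03, -2.06530804e-04]), 'tool_pos': array([ 6.74490921e-01, -1.48482606e-06,  2.25598913e-01]), 'orientation': array([   4.3823374 ,   89.90298004, -175.62289174]), 'force': array([-0.47702831,  0.525835  , -0.17557792]), 'moment': array([ 0.03734364,  0.03353144, -0.00481157]), 'opening': 0.08773558576655408}
{'mtx': [[381.389, 0.0, 249.726], [0.0, 381.389, 193.047], [0.0, 0.0, 1.0]], 'T': [[0.667, -0.617, 0.418, 1.051], [0.745, 0.562, -0.36, -0.522], [-0.013, 0.551, 0.834, 1.277], [0.0, 0.0, 0.0, 1.0]]} 0.9957784016927084
{'mtx': [[471.929, 0.0, 257.656], [0.0, 471.929, 188.651], [0.0, 0.0, 1.0]], 'T': [[-0.809, 0.328, -0.488, -0.221], [-0.588, -0.474, 0.656, 0.927], [-0.016, 0.817, 0.576, 0.877], [0.0, 0.0, 0.0, 1.0]]} 0.9955800374348959
{'mtx': [[325.39, 0.0, 251.243], [0.0, 325.39, 189.2], [0.0, 0.0, 1.0]], 'tool_from_camera': [[0.0, 0.264, -0.965, -0.157], [-0.001, 0.965, 0.264, 0.071], [1.0, 0.001, 0.001, -0.0], [0.0, 0.0, 0.0, 1.0]]} 0.9961446126302084
```

View pics/scene1.png

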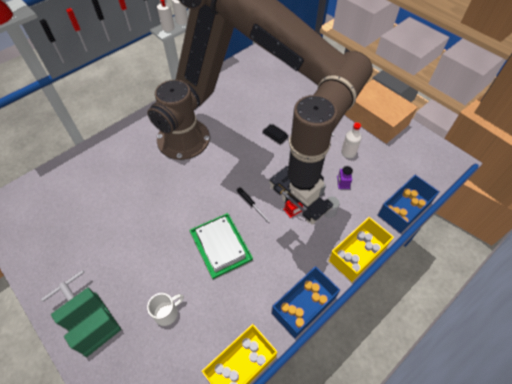

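View pics/side1.png

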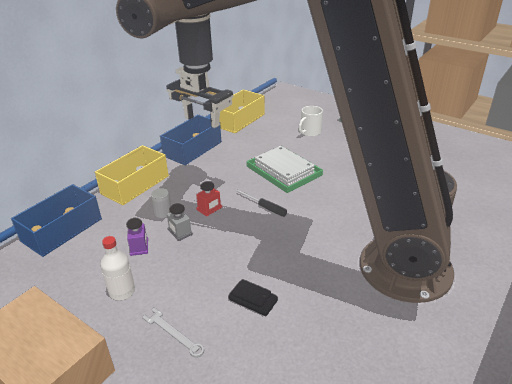

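The side view shows three stamp-shaped things: purple at (137,237), grey at (179,221) and red at (208,198). The grey one fits the description. The tin is at (161,204), the screwdriver at (265,205) and the tray at (285,167). Next I enlarge the crop and measure.

```bash
python3 - <<'E'
from h import *
z=np.load('pics/side1.npz'); im=z['im'];d=z['d'];P=cloud(d,z['T'],z['K'])
c=cv2.resize(im[170:270,100:300],None,fx=4,fy=4,interpolation=cv2.INTER_CUBIC)
w=np.load('pics/wrist1.npz'); 
cv2.imwrite('pics/crop1.png',cv2.cvtColor(np.vstack([c[:, :800]]),cv2.COLOR_RGB2BGR))
cv2.imwrite('pics/wristv.png',cv2.cvtColor(w['im'],cv2.COLOR_RGB2BGR))
for n in('side','scene'):
  z=np.load('pics/%s1.npz'%n); im=z['im'].astype(int);P=cloud(z['d'],z['T'],z['K'])
  print(n,'bench z',np.median(P[...,2][(abs(P[...,2])<.03)&(P[...,0]>.3)&(P[...,0]<.9)]))
  X=P; reg=(X[...,0]>.35)&(X[...,0]<1.0)&(abs(X[...,1])<.6)&(X[...,2]>.012)&(X[...,2]<.2)
  nl,lab,st,_=cv2.connectedComponentsWithStats(reg.astype(np.uint8))
  for i in range(1,nl):
    if st[i,4]<40: continue
    m=lab==i; q=P[m]; print(st[i].tolist(),'xyz min',q.min(0).round(3),'max',q.max(0).round(3),'rgb',np.median(im[m],0))
E
```

```text
side bench z 0.001447318216194815
[0, 89, 265, 164, 9343] xyz min [ 0.807 -0.6    0.012] max [0.953 0.563 0.092] rgb [ 71.  89. 113.]
[299, 106, 24, 29, 574] xyz min [ 0.537 -0.544  0.012] max [ 0.621 -0.421  0.098] rgb [197.5 196.  192. ]
[246, 146, 77, 45, 1713] xyz min [ 0.392 -0.313  0.012] max [ 0.635 -0.102  0.048] rgb [208. 210. 207.]
[196, 181, 25, 32, 554] xyz min [0.554 0.071 0.012] max [0.61  0.132 0.095] rgb [153.  66.  65.]
[151, 188, 40, 49, 1019] xyz min [0.541 0.171 0.012] max [0.708 0.26  0.095] rgb [136. 134. 134.]
[236, 190, 51, 26, 263] xyz min [ 0.37  -0.015  0.012] max [0.562 0.014 0.031] rgb [69. 68. 70.]
[126, 218, 21, 35, 579] xyz min [0.592 0.307 0.012] max [0.646 0.377 0.094] rgb [119.  77. 141.]
[100, 236, 34, 62, 1402] xyz min [0.506 0.449 0.012] max [0.563 0.512 0.174] rgb [197. 191. 187.]
scene bench z 0.0012081213832171311
[341, 123, 20, 35, 445] xyz min [0.513 0.441 0.012] max [0.574 0.502 0.176] rgb [161. 152. 149.]
[337, 166, 16, 23, 276] xyz min [0.595 0.304 0.012] max [0.668 0.359 0.096] rgb [ 86.   39.  109.5]
[378, 175, 62, 58, 1385] xyz min [0.
[... 274 characters left out ...]
4, 21, 164] xyz min [0.661 0.167 0.012] max [0.712 0.219 0.084] rgb [120.5 118.5 122. ]
[284, 201, 17, 15, 145] xyz min [0.559 0.063 0.012] max [0.609 0.112 0.089] rgb [147.  17.  14.]
[189, 213, 64, 66, 1898] xyz min [ 0.392 -0.311  0.012] max [ 0.636 -0.105  0.048] rgb [231. 233. 232.]
[328, 217, 66, 65, 1514] xyz min [0.815 0.036 0.012] max [0.926 0.241 0.093] rgb [162.  135.5   0. ]
[271, 266, 69, 73, 1561] xyz min [ 0.815 -0.242  0.012] max [ 0.926 -0.041  0.093] rgb [38. 71. 84.]
[147, 294, 37, 32, 584] xyz min [ 0.542 -0.54   0.012] max [ 0.623 -0.425  0.095] rgb [160. 157. 154.]
[201, 324, 77, 60, 1280] xyz min [ 0.814 -0.52   0.012] max [ 0.926 -0.321  0.092] rgb [203.  176.   31.5]
```

View pics/crop1.png

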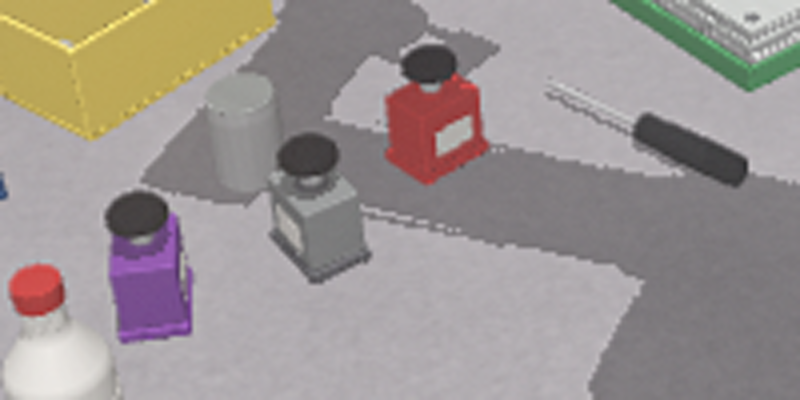

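View pics/wristv.png

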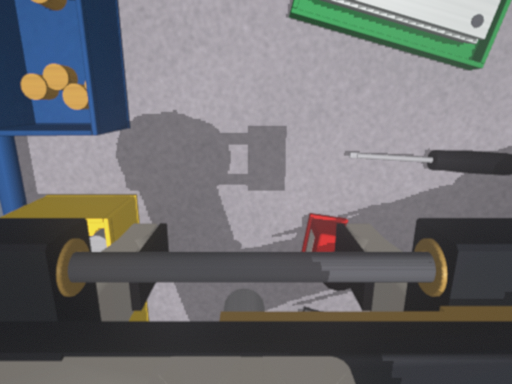

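```bash
python3 - <<'E'
from h import *
print('tool axes',Ttool()[:3,:3].round(2).tolist())
z=np.load('pics/side1.npz'); im=z['im'].astype(int);P=cloud(z['d'],z['T'],z['K'])
v,u=np.mgrid[:384,:512]
m=(u>165)&(u<195)&(v>195)&(v<240)&(P[...,0]<.63)&(P[...,1]>.165)
h=m&(P[...,2]>.086)&(im.sum(-1)<220); q=P[h];print('head',h.sum(),q.mean(0),q.min(0),q.max(0))
b=m&(P[...,2]>.012)&(P[...,2]<.055)
q=P[b][:,:2].astype(np.float32); print('body',cv2.minAreaRect(q*1000))
# face normals
q3=P[b]; 
from scipy.spatial import cKDTree
t=cKDTree(q3);A=[]
for p in q3:
  n=q3[t.query_ball_point(p,.012)]
  if len(n)<8: continue
  s=np.linalg.svd(n-n.mean(0))[2][2]; 
  if abs(s[2])<.3: A.append(np.degrees(np.arctan2(s[1],s[0]))%90)
print('normals mod90',np.percentile(A,[10,25,50,75,90]))
for n in('side','scene'):
  z=np.load('pics/%s1.npz'%n); im=z['im'].astype(int);P=cloud(z['d'],z['T'],z['K'])
  hsv=cv2.cvtColor(z['im'],cv2.COLOR_RGB2HSV)
  reg=(P[...,0]>.38)&(P[...,0]<.65)&(P[...,1]>-.33)&(P[...,1]<-.09)
  top=reg&(P[...,2]>.042)&(hsv[...,1]<60)
  print(n,'top z',np.percentile(P[top][:,2],[10,50,90]),cv2.minAreaRect((P[top][:,:2]*1000).astype(np.float32)))
  g=reg&(hsv[...,1]>100)&(hsv[...,0]>45)&(hsv[...,0]<85)&(P[...,2]>.005)
  print('tray',cv2.minAreaRect((P[g][:,:2]*1000).astype(np.float32)))
  t=m if 0 else (P[...,0]>.655)&(P[...,0]<.72)&(P[...,1]>.15)&(P[...,1]<.23)&(P[...,2]>.012)&(P[...,2]<.1)
  print('tin',P[t].min(0),P[t].max(0))
E
```

```text
tool axes [[-0.0, -0.0, -1.0], [-0.0, -1.0, 0.0], [-1.0, 0.0, 0.0]]
head 103 [0.57535987 0.23338798 0.09049723] [0.55912936 0.21311032 0.08629266] [0.59389781 0.2512707  0.09474385]
body ((571.3746948242188, 245.7173614501953), (71.6380615234375, 37.185020446777344), 22.355445861816406)
normals mod90 [44.53021896 66.71507723 71.32305146 74.17413098 77.11410114]
side top z [0.04221735 0.04293288 0.04461656] ((511.404541015625, -204.30816650390625), (117.67346954345703, 168.034423828125), 76.115966796875)
tray ((494.0343017578125, -158.2147979736328), (252.2298126220703, 132.76834106445312), 17.777677536010742)
tin [0.65511535 0.17138394 0.01242367] [0.70832178 0.22593826 0.08093068]
scene top z [0.04218893 0.04317494 0.04517915] ((515.2716064453125, -209.0818328857422), (117.21937561035156, 168.28660583496094), 75.5914535522461)
tray ((513.9371337890625, -207.18698120117188), (158.97817993164062, 213.3140411376953), 75.3386459350586)
tin [0.66137332 0.16737973 0.01241557] [0.71214288 0.21909746 0.08352558]
```

The grey stamp is at about (0.575, 0.233), with its x axis at about −18°. The pile is centred near (0.513, −0.207), with its long axis at about −14° and its top at about 42 mm. I move the wrist camera over the stamp.

Request:
{"method": "move_arm", "body": {
  "commands": [
    [[0,-3.2,2.1,0],[0,-3.2,2.1,0],[0,-3.2,2.1,0],[0,-3.2,2.1,0],[0,-3.2,2.1,0],[0,-3.2,2.1,0],[0,-3.2,2.1,0],[0,-3.1,2.1,0]]
  ]
}}

```text
clock: 0.95
tool_pos: [0.5058, 0.2561, 0.2264]
orientation: [18.8, 90.0, -161.2]
force: [-0.3, 0.0, -0.2]
opening: 0.0873
```

Request:
{"method": "move_arm", "body": {
  "commands": [
    [[0,0,0,-0.14],[0,0,0,-0.14],[0,0,0,-0.14],[0,0,0,-0.14],[0,0,0,-0.14],[0,0,0,-0.14],[0,0,0,-0.14],[0,0,0,-0.14]]
  ]
}}

```text
clock: 1.75
tool_pos: [0.5068, 0.2549, 0.2263]
orientation: [-32.8, 90.0, -148.3]
force: [-0.3, 1.1, -0.7]
opening: 0.0878
```

Request:
{"method": "move_arm", "body": {
  "commands": [
    [[0,0,0,-0.14],[0,0,0,0],[0,0,0,0],[0,0,0,0]]
  ]
}}

```text
clock: 2.15
tool_pos: [0.5069, 0.2549, 0.2265]
orientation: [-34.3, 90.0, -142.3]
force: [0.0, 0.1, -0.3]
opening: 0.0876
```

```bash
python3 - <<'E'
from h import *
print(Ttool().round(4).tolist())
snap('wrist','wrist2')
E
```

```text
[[-0.0001, 0.9511, -0.3089, 0.5069], [-0.0001, -0.3089, -0.9511, 0.2549], [-1.0, -0.0001, 0.0001, 0.2265], [0.0, 0.0, 0.0, 1.0]]
```

View pics/wrist2.png

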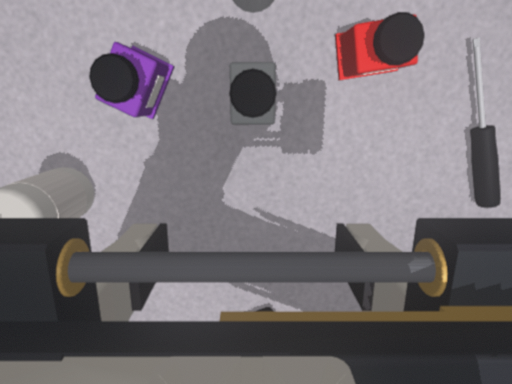

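The grey stamp is at (253,93), nearly square with the jaws. Now I measure it.

```bash
python3 - <<'E'
from h import *
z=np.load('pics/wrist2.npz'); T=z['T'];K=z['K'];im=z['im'].astype(int);P=cloud(z['d'],T,K)
v,u=np.mgrid[:384,:512]
m=(u>215)&(u<295)&(v>50)&(v<140)
print('bench',np.median(P[...,2][m&(P[...,2]<.005)]))
def ray(uv,h):
  d=np.array([(uv[0]-K[0,2])/K[0,0],-(uv[1]-K[1,2])/K[1,1],-1])@T[:3,:3].T; return T[:3,3]+d*(h-T[2,3])/d[2]
def comp(mm):
  n,l,s,c=cv2.connectedComponentsWithStats(mm.astype(np.uint8)); return l==1+np.argmax(s[1:,4])
h=comp(m&(P[...,2]>.078)); (c,r)=cv2.minEnclosingCircle(np.argwhere(h)[:,::-1].astype(np.float32)); print('head px',c,r,ray(c,.09),'diam',2*r/K[0,0]*np.median(z['d'][h]),np.median(P[h][:,2]))
for lo,hi in((.0045,.2),(.05,.068)):
  b=comp(m&(P[...,2]>lo)&(P[...,2]<hi)); q=(P[b]*1000).astype(np.float32)
  print(lo,b.sum(),cv2.minAreaRect(q[:,:2]),cv2.minAreaRect(np.argwhere(b)[:,::-1].astype(np.float32)),np.median(q[:,2]))
E
```

```text
bench -0.0014142184183346118
head px (252.7586212158203, 93.0) 24.611345291137695 [0.58022675 0.2301916  0.09      ] diam 0.042771919435594545 0.08832529369603531Traceback (most recent call last):
  File "<stdin>", line 13, in <module>
cv2.error: OpenCV(4.12.0) /io/opencv/modules/imgproc/src/convhull.cpp:143: error: (-215:Assertion failed) total >= 0 && (depth == CV_32F || depth == CV_32S) in function 'convexHull'
```

```bash
python3 - <<'E'
from h import *
z=np.load('pics/wrist2.npz'); P=cloud(z['d'],z['T'],z['K'])
v,u=np.mgrid[:384,:512]
m=(u>215)&(u<295)&(v>50)&(v<140)
def comp(mm):
  n,l,s,c=cv2.connectedComponentsWithStats(mm.astype(np.uint8)); return l==1+np.argmax(s[1:,4])
for lo,hi in((.003,.2),(.045,.068)):
  b=comp(m&(P[...,2]>lo)&(P[...,2]<hi)); q=np.ascontiguousarray(P[b]*1000).astype(np.float32)
  print(lo,b.sum(),cv2.minAreaRect(np.ascontiguousarray(q[:,:2])),cv2.minAreaRect(np.ascontiguousarray(np.argwhere(b)[:,::-1]).astype(np.float32)),np.median(q[:,2]))
E
```

```text
0.003 2822 ((580.328369140625, 230.21926879882812), (44.09541702270508, 57.5773811340332), 71.93067169189453) ((252.5, 93.0), (62.0, 47.0), 90.0) 87.44594
0.045 514 ((563.5200805664062, 235.79754638671875), (44.114200592041016, 22.859113693237305), 70.89814758300781) ((252.5, 112.0), (24.0, 45.0), 90.0) 58.29486
```

Request:
{"method": "move_arm", "body": {
  "commands": [
    [[0,2.6,0,0],[0,2.6,0.1,0],[0,2.5,0,0],[2.5,0,0,0],[3,0,0,0],[3,0,0,0],[3,0,0,0],[0,0,0,0]]
  ]
}}

```text
clock: 3.0
tool_pos: [0.5775, 0.2289, 0.1072]
orientation: [-40.4, 89.6, -148.3]
force: [-0.1, 0.2, 0.1]
opening: 0.0874
```

Request:
{"method": "move_arm", "body": {
  "commands": [
    [[2,0,0,0],[2,0,0,0],[1.5,0,0,0],[1.5,0,0,0],[1,0,0,0],[0,0,0,0],[0,0,0,0]]
  ]
}}

```text
clock: 3.7
tool_pos: [0.5806, 0.2308, 0.0325]
orientation: [130.8, 89.9, 23.0]
force: [0.4, 0.2, 1.3]
opening: 0.0877
```

```bash
python3 - <<'E'
from h import *
print(Ttool().round(4).tolist(), get_obs()['force'])
snap('wrist','wrist3');snap('side','side3')
a=cv2.imread('pics/wrist3.png');b=cv2.imread('pics/side3.png')[140:270,60:290];b=cv2.resize(b,(400,226),interpolation=cv2.INTER_CUBIC)
cv2.imwrite('pics/v3.png',np.vstack([cv2.resize(a,(400,300)),b]))
E
```

```text
[[0.0009, 0.9521, -0.3059, 0.5806], [0.0004, -0.3059, -0.9521, 0.2308], [-1.0, 0.0007, -0.0006, 0.0325], [0.0, 0.0, 0.0, 1.0]] [0.35865218 0.24585179 1.30559857]
```

View pics/v3.png

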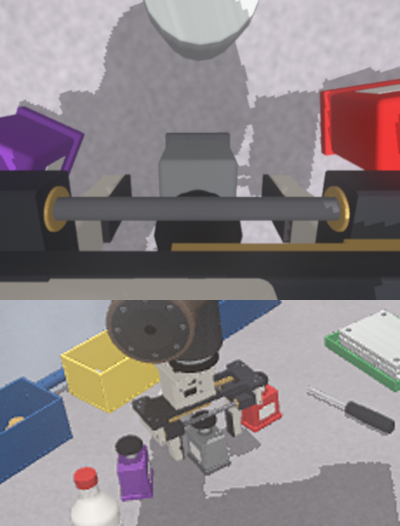

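The stamp stands centred between the open fingers. I lower slightly and close.

Request:
{"method": "move_arm", "body": {
  "commands": [
    [[0.2,0,0,0],[0,0,0,0],[0,0,0,0],[0,0,0,0],[0,0,0,0],[0,0,0,0],[0,0,0,0]]
  ],
  "jaw": 2.5
}}

```text
clock: 4.5
tool_pos: [0.58, 0.2304, 0.0296]
orientation: [-19.7, 90.0, -127.5]
force: [-0.5, -0.1, 0.4]
opening: 0.0435
```

Request:
{"method": "move_arm", "body": {
  "commands": [
    [[0,0,0,0],[0,0,0,0],[0,0,0,0]]
  ]
}}

```text
clock: 4.8
tool_pos: [0.5799, 0.2304, 0.0295]
orientation: [-17.2, 90.0, -125.0]
force: [-0.8, -0.6, 1.3]
opening: 0.0439
```

Request:
{"method": "move_arm", "body": {
  "commands": [
    [[-0.5,0,0,0],[-1.5,0,0,0],[-3,0,0,0],[-3.5,0,0,0],[-3.5,0,0,0],[-3.5,0,0,0],[-3,0,0,0],[-1.5,0,0,0]]
  ]
}}

```text
clock: 5.6
tool_pos: [0.5806, 0.2309, 0.2328]
orientation: [142.5, 89.8, 34.7]
force: [0.7, 0.7, -3.3]
opening: 0.0442
```

Request:
{"method": "move_arm", "body": {
  "commands": [
    [[0,0,1,0],[0,0,2,0],[0,0,3,0],[0,0,3.5,0],[0,0,3.5,0],[0,0,3.5,0],[0,0,3.5,0],[0,0,3.5,0]]
  ]
}}

```text
clock: 6.4
tool_pos: [0.5055, 0.0042, 0.2278]
orientation: [-59.8, 89.8, -167.6]
force: [-0.3, -0.0, -2.9]
opening: 0.0437
```

Request:
{"method": "move_arm", "body": {
  "commands": [
    [[0,0,3.5,0],[0,0,3.5,0],[0,0,3.5,0],[0,0,3.5,0],[0,0,3,0],[0,0,2,0],[0,0,1.1,0],[0,0,0,0]]
  ]
}}

```text
clock: 7.2
tool_pos: [0.4447, -0.1859, 0.2284]
orientation: [-79.9, 89.9, 172.2]
force: [1.0, -0.2, -3.7]
opening: 0.0436
```

Request:
{"method": "move_arm", "body": {
  "commands": [
    [[0,0,0,0],[0,0,0,0]]
  ]
}}

```text
clock: 7.4
tool_pos: [0.4465, -0.1841, 0.2292]
orientation: [-92.5, 90.0, 159.7]
force: [-0.2, 0.5, -2.9]
opening: 0.0436
```

```bash
python3 - <<'E'
from h import *
print(Ttool().round(4).tolist(), get_obs()['opening'])
im,d,T,K,_=snap('wrist','wrist4');P=cloud(d,T,K)
hsv=cv2.cvtColor(im,cv2.COLOR_RGB2HSV)
v,u=np.mgrid[:384,:512]
g=(hsv[...,1]>100)&(hsv[...,0]>45)&(hsv[...,0]<85)
print('green px',g.sum(),np.argwhere(g).min(0),np.argwhere(g).max(0))
r=(v<215)
top=r&(P[...,2]>.035)&(P[...,2]<.06)&(hsv[...,1]<60)
n,l,s,c=cv2.connectedComponentsWithStats(top.astype(np.uint8)); top=l==1+np.argmax(s[1:,4])
q=P[top];print(s[1+np.argmax(s[1:,4])],np.percentile(q[:,2],[5,50,95]),cv2.minAreaRect(np.ascontiguousarray(q[:,:2]*1000).astype(np.float32)))
b=r&(abs(P[...,2])<.006);print('bench',np.median(P[...,2][b]))
E
```

```text
[[-0.0005, 0.9522, -0.3054, 0.4465], [0.0002, -0.3054, -0.9522, -0.1841], [-1.0, -0.0006, -0.0, 0.2292], [0.0, 0.0, 0.0, 1.0]] 0.043646909053734646
green px 6592 [  0 169] [195 326]
[  189     8   122   175 18423] [0.03654471 0.0378177  0.03906658] ((513.4351196289062, -207.26254272460938), (118.29430389404297, 168.0643310546875), 75.17938232421875)
bench -0.0014060456998072346
```

View pics/wrist4.png

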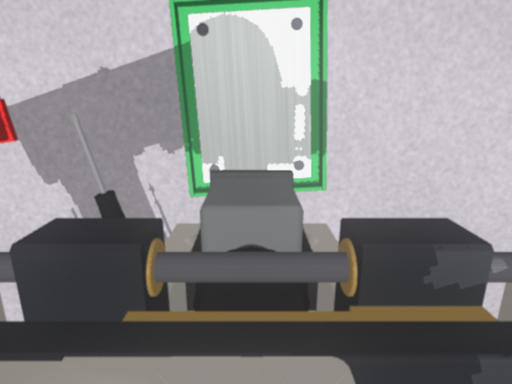

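```bash
python3 - <<'E'
from h import *
z=np.load('pics/wrist4.npz');im=z['im'];T=z['T'];K=z['K']
def ray(uv,h):
  d=np.array([(uv[0]-K[0,2])/K[0,0],-(uv[1]-K[1,2])/K[1,1],-1])@T[:3,:3].T; return (T[:3,3]+d*(h-T[2,3])/d[2])[:2]
g=cv2.cvtColor(im,cv2.COLOR_RGB2GRAY); H=[]
for (u,v) in((203,30),(297,24),(299,165)):
  w=g[v-9:v+10,u-9:u+10].astype(float); k=np.clip(130-w,0,None); yy,xx=np.mgrid[-9:10,-9:10]
  H.append(ray((u+(k*xx).sum()/k.sum(),v+(k*yy).sum()/k.sum()),.0395)); print(H[-1].round(4),k.sum())
H=np.array(H); a=H[1]-H[2]; b=H[0]-H[1]
print('len',np.linalg.norm(a),np.linalg.norm(b),'ang',np.degrees(np.arctan2(a[1],a[0])),np.degrees(np.arctan2(b[1],b[0])),'ctr',(H[0]+H[2])/2)
hsv=cv2.cvtColor(im,cv2.COLOR_RGB2HSV);v,u=np.mgrid[:384,:512]
m=(hsv[...,1]>100)&(hsv[...,0]>45)&(hsv[...,0]<85)
E
```

```text
[ 0.5928 -0.1806] 3606.0
[nan nan] 0.0
[ 0.429  -0.2229] 257.0
len nan nan ang nan nan ctr [ 0.51088282 -0.20171607]<stdin>:8: RuntimeWarning: invalid value encountered in scalar divide
```

```bash
python3 - <<'E'
from h import *
z=np.load('pics/wrist4.npz');im=z['im'];T=z['T'];K=z['K']
def ray(uv,h):
  d=np.array([(uv[0]-K[0,2])/K[0,0],-(uv[1]-K[1,2])/K[1,1],-1])@T[:3,:3].T; return (T[:3,3]+d*(h-T[2,3])/d[2])[:2]
g=cv2.cvtColor(im,cv2.COLOR_RGB2GRAY).astype(float); H=[]
for (u,v) in((203,30),(297,24),(299,165)):
  w=g[v-8:v+9,u-8:u+9]; yy,xx=np.mgrid[-8:9,-8:9]; t=(w.min()+np.median(w))/2
  n,l,s,c=cv2.connectedComponentsWithStats((w<t).astype(np.uint8)); i=1+np.argmin(np.linalg.norm(c[1:]-8,axis=1)); print(w.min(),np.median(w),s[i],c[i])
  H.append(ray((u-8+c[i][0],v-8+c[i][1]),.0395))
H=np.array(H); a=H[1]-H[2]; b=H[0]-H[1]
print('len',np.linalg.norm(a),np.linalg.norm(b),'ang',np.degrees(np.arctan2(a[1],a[0])),np.degrees(np.arctan2(b[1],b[0])),'ctr',(H[0]+H[2])/2)
E
```

```text
88.0 175.0 [  2   1  11  13 109] [7.24770642 7.        ]
130.0 236.0 [  2   2  11  12 107] [7.27102804 7.41121495]
99.0 238.0 [ 3  4 10  9 69] [7.43478261 7.73913043]
len 0.1391957289204611 0.09136901249855361 ang -14.800629536143255 75.2429831553365 ctr [ 0.51375164 -0.20700259]
```

Holes and outline agree: the centre is at (0.5137, −0.2071), the angle is −14.8° and the top is at about 39–42 mm. I move over it, turn, and descend to about 15 mm above.

Request:
{"method": "move_arm", "body": {
  "commands": [
    [[0,1.2,0,0],[0,2.4,0.1,0],[0,2.3,0.04,0],[0,1.2,0,0],[0,0,0,-0.052],[2,0,0,0],[3,0,0,0],[3,0,0,0]]
  ]
}}

```text
clock: 8.25
tool_pos: [0.5145, -0.2074, 0.1488]
orientation: [106.2, 89.9, 1.4]
force: [0.0, -0.1, -3.8]
opening: 0.0436
```

Request:
{"method": "move_arm", "body": {
  "commands": [
    [[3,0,0,0],[2,0,0,0],[1,0,0,0],[0,0,0,0],[0,0,0,0],[0,0,0,0]]
  ]
}}

```text
clock: 8.85
tool_pos: [0.5149, -0.2077, 0.0909]
orientation: [96.2, 89.9, -8.6]
force: [0.7, 1.4, -3.6]
opening: 0.0437
```

```bash
python3 - <<'E'
from h import *
T=Ttool();print(T.round(4).tolist(),np.degrees(np.arctan2(T[1,1],T[0,1])), get_obs()['force'])
snap('side','side5');snap('scene','scene5')
a=cv2.imread('pics/side5.png')[80:220,200:370];b=cv2.imread('pics/scene5.png')[180:290,160:294]
cv2.imwrite('pics/v5.png',np.vstack([cv2.resize(x,(480,int(480*x.shape[0]/x.shape[1])) ,interpolation=cv2.INTER_CUBIC)[:300] if 0 else cv2.resize(x,(360,296),interpolation=cv2.INTER_CUBIC) for x in(a,b)]))
E
```

```text
[[0.0023, 0.9668, -0.2555, 0.5149], [-0.0003, -0.2555, -0.9668, -0.2077], [-1.0, 0.0023, -0.0002, 0.0909], [0.0, 0.0, 0.0, 1.0]] -14.805713757066107 [ 0.70637014  1.35937173 -3.62106893]
```

View pics/v5.png

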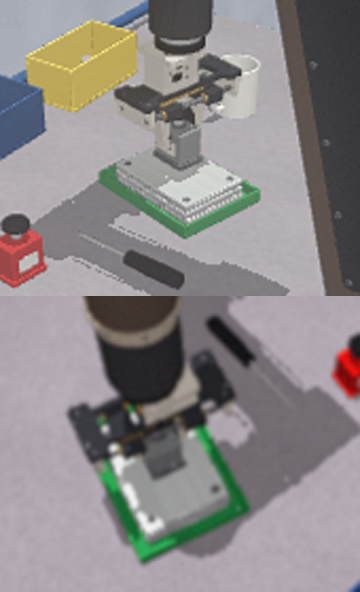

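Everything is well placed. I correct by 1 mm and descend slowly.

Request:
{"method": "move_arm", "body": {
  "commands": [
    [[0.4,-0.1,0,0],[0.4,0,0,0],[0.4,0,0,0],[0.2,0,0,0],[0.1,0,0,0],[0,0,0,0],[0,0,0,0]]
  ]
}}

```text
clock: 9.65
tool_pos: [0.513, -0.2074, 0.0746]
orientation: [74.8, 90.0, -30.0]
force: [-0.3, 0.5, -3.3]
opening: 0.0438
```

Request:
{"method": "move_arm", "body": {
  "commands": [
    [[0.1,0,0,0],[0,0,0,0],[0.1,0,0,0],[0,0,0,0],[0,0,0,0]]
  ]
}}

```text
clock: 10.15
tool_pos: [0.5128, -0.2074, 0.0725]
orientation: [-96.6, 90.0, 158.5]
force: [0.5, -0.2, -4.9]
opening: 0.0436
```

Request:
{"method": "move_arm", "body": {
  "commands": [
    [[0.1,0,0,0],[0,0,0,0],[0,0,0,0]]
  ]
}}

```text
clock: 10.45
tool_pos: [0.5128, -0.2074, 0.0715]
orientation: [-81.3, 90.0, 173.9]
force: [0.9, -0.9, -4.6]
opening: 0.0436
```

Request:
{"method": "move_arm", "body": {
  "commands": [
    [[0.1,0,0,0],[0,0,0,0],[0,0,0,0]]
  ]
}}

```text
clock: 10.75
tool_pos: [0.5128, -0.2074, 0.0705]
orientation: [-74.1, 90.0, -178.9]
force: [-0.8, -0.4, -4.5]
opening: 0.0441
```

Request:
{"method": "move_arm", "body": {
  "commands": [
    [[0.1,0,0,0],[0,0,0,0],[0,0,0,0]]
  ]
}}

```text
clock: 11.05
tool_pos: [0.5128, -0.2074, 0.0695]
orientation: [-79.1, 90.0, 176.0]
force: [0.1, 0.9, -3.7]
opening: 0.0438
```

Request:
{"method": "move_arm", "body": {
  "commands": [
    [[0.1,0,0,0],[0,0,0,0],[0,0,0,0]]
  ]
}}

```text
clock: 11.35
tool_pos: [0.513, -0.2075, 0.0691]
orientation: [83.2, 90.0, -21.6]
force: [-1.9, 0.9, 3.6]
opening: 0.044
```

Request:
{"method": "move_arm", "body": {
  "commands": [
    [[0.05,0,0,0],[0,0,0,0],[0,0,0,0]]
  ]
}}

```text
clock: 11.65
tool_pos: [0.513, -0.2075, 0.0691]
orientation: [83.0, 90.0, -21.8]
force: [-3.9, 2.4, 9.7]
opening: 0.0441
```

Contact: the force rose from −4 N to +10 N at TCP 0.0691, so the pile top is at about 39.5 mm. I ease off and release.

Request:
{"method": "move_arm", "body": {
  "commands": [
    [[-0.04,0,0,0],[0,0,0,0],[0,0,0,0]]
  ]
}}

```text
clock: 11.95
tool_pos: [0.513, -0.2075, 0.0691]
orientation: [82.8, 90.0, -22.0]
force: [-2.6, 2.7, 7.5]
opening: 0.0437
```

Request:
{"method": "move_arm", "body": {
  "commands": [
    [[0,0,0,0],[0,0,0,0],[0,0,0,0],[0,0,0,0],[0,0,0,0],[0,0,0,0]]
  ],
  "jaw": 8.76
}}

```text
clock: 12.55
tool_pos: [0.5129, -0.2074, 0.0684]
orientation: [-68.6, 90.0, -173.4]
force: [0.1, 0.2, -0.8]
opening: 0.0848
```

Request:
{"method": "move_arm", "body": {
  "commands": [
    [[-0.5,0,0,0],[-1,0,0,0],[-2,0,0,0],[-2.5,0,0,0],[-2.5,0,0,0],[-2,0,0,0],[0,0,0,0],[0,0,0,0]]
  ]
}}

```text
clock: 13.35
tool_pos: [0.5131, -0.2074, 0.1745]
orientation: [106.4, 89.9, 1.6]
force: [0.1, 0.2, -1.0]
opening: 0.0873
```

```bash
python3 - <<'E'
from h import *
T0=Ttool();print(T0.round(4).tolist(),get_obs()['force'])
for n in('scene','side'):
  im,d,T,K,_=snap(n,n+'6');P=cloud(d,T,K)
  m=(abs(P[...,0]-.513)<.035)&(abs(P[...,1]+.207)<.035)&(P[...,2]>.120)&(P[...,2]<.136)&(im.astype(int).sum(-1)<260)
  q=P[m];print(n,m.sum(),q.mean(0),(q.min(0)+q.max(0))/2,q.max(0)-q.min(0))
a=cv2.imread('pics/side6.png')[80:220,200:370];b=cv2.imread('pics/scene6.png')[180:290,160:294]
cv2.imwrite('pics/v6.png',np.vstack([cv2.resize(x,(360,296),interpolation=cv2.INTER_CUBIC) for x in(a,b)]))
E
```

```text
[[0.002, 0.9667, -0.256, 0.5131], [0.0001, -0.256, -0.9667, -0.2074], [-1.0, 0.0019, -0.0006, 0.1745], [0.0, 0.0, 0.0, 1.0]] [ 0.12455608  0.21354446 -0.97673755]
scene 95 [ 0.51723692 -0.2098771   0.12981265] [ 0.51622285 -0.20839657  0.12835575] [0.03557881 0.03788874 0.01523334]
side 75 [ 0.50778809 -0.20101212  0.1296374 ] [ 0.50925977 -0.20362383  0.12793428] [0.0359732  0.03783197 0.01439811]
```

View pics/v6.png

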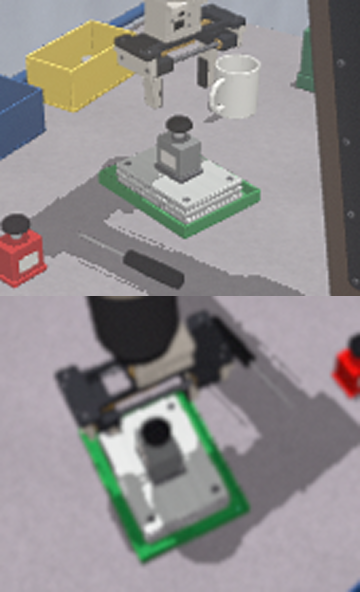

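The stamp stands upright in the middle of the plate. I close the fingers above it and press.

Request:
{"method": "move_arm", "body": {
  "commands": [
    [[0,0,0,0],[0,0,0,0],[0,0,0,0],[0,0,0,0],[0,0,0,0],[0,0,0,0],[0,0,0,0],[0,0,0,0]]
  ],
  "jaw": 0
}}

```text
clock: 14.25
tool_pos: [0.5129, -0.2074, 0.1735]
orientation: [83.0, 90.0, -21.8]
force: [-0.3, -0.4, 0.5]
opening: 0.0291
```

Request:
{"method": "move_arm", "body": {
  "commands": [
    [[1,0,0,0],[1.2,0,0,0],[1,0,0,0],[0.6,0,0,0],[0,0,0,0],[0,0,0,0],[0,0,0,0]]
  ]
}}

```text
clock: 14.95
tool_pos: [0.5132, -0.2075, 0.1358]
orientation: [87.5, 90.0, -17.3]
force: [-0.3, -0.4, -0.5]
opening: 0.0005
```

```bash
python3 - <<'E'
from h import *
print(Ttool().round(4).tolist(),get_obs()['force'])
snap('side','side7')
a=cv2.imread('pics/side7.png')[80:220,200:370]
cv2.imwrite('pics/v7.png',cv2.resize(a,(510,420),interpolation=cv2.INTER_CUBIC))
E
```

```text
[[0.0006, 0.9667, -0.2558, 0.5132], [-0.0002, -0.2558, -0.9667, -0.2075], [-1.0, 0.0007, 0.0, 0.1358], [0.0, 0.0, 0.0, 1.0]] [-0.28962798 -0.43151311 -0.54769872]
```

View pics/v7.png

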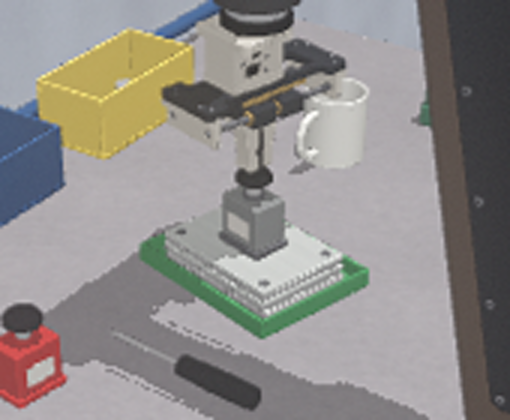

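The closed fingers are over the head centre. I press.

Request:
{"method": "move_arm", "body": {
  "commands": [
    [[0.3,0,0,0],[0.2,0,0,0],[0.2,0,0,0],[0.2,0,0,0],[0.2,0,0,0],[0,0,0,0]]
  ]
}}

```text
clock: 15.6
tool_pos: [0.5129, -0.2075, 0.1245]
orientation: [48.8, 90.0, -56.0]
force: [0.1, 0.6, 5.1]
opening: 0.0007
```

Request:
{"method": "move_arm", "body": {
  "commands": [
    [[0.2,0,0,0],[0.2,0,0,0],[0.2,0,0,0],[0.1,0,0,0],[0,0,0,0],[0,0,0,0]]
  ]
}}

```text
clock: 16.2
tool_pos: [0.513, -0.2075, 0.118]
orientation: [67.8, 90.0, -37.0]
force: [-2.9, 2.2, 7.8]
opening: 0.0005
```

Request:
{"method": "move_arm", "body": {
  "commands": [
    [[0.1,0,0,0],[0.1,0,0,0],[0,0,0,0],[0,0,0,0]]
  ]
}}

```text
clock: 16.6
tool_pos: [0.513, -0.2075, 0.1161]
orientation: [78.2, 90.0, -26.6]
force: [-2.6, 1.6, 8.8]
opening: 0.0004
```

Request:
{"method": "move_arm", "body": {
  "commands": [
    [[0.05,0,0,0],[0,0,0,0],[0,0,0,0]]
  ]
}}

```text
clock: 16.9
tool_pos: [0.513, -0.2075, 0.1159]
orientation: [76.1, 90.0, -28.7]
force: [-2.9, 2.3, 10.4]
opening: 0.0008
```

Request:
{"method": "move_arm", "body": {
  "commands": [
    [[0.05,0,0,0],[0,0,0,0],[0,0,0,0]]
  ]
}}

```text
clock: 17.2
tool_pos: [0.5131, -0.2076, 0.1158]
orientation: [77.1, 89.9, -27.7]
force: [-5.3, 3.4, 12.7]
opening: 0.0003
```

Request:
{"method": "move_arm", "body": {
  "commands": [
    [[0.05,0,0,0],[0,0,0,0],[0,0,0,0],[0,0,0,0]]
  ]
}}

```text
clock: 17.6
tool_pos: [0.5131, -0.2076, 0.1158]
orientation: [75.6, 89.9, -29.2]
force: [-5.3, 3.5, 17.6]
opening: 0.0004
```

This is the hard stop: 17.6 N with z fixed at 0.1158, a travel of about 14 mm. I let it spring back and withdraw.

Request:
{"method": "move_arm", "body": {
  "commands": [
    [[-0.2,0,0,0],[-0.3,0,0,0],[-0.4,0,0,0],[-0.5,0,0,0],[-1,0,0,0],[-2,0,0,0],[-3,0,0,0],[-3,0,0,0]]
  ]
}}

```text
clock: 18.4
tool_pos: [0.5124, -0.2074, 0.2188]
orientation: [-82.1, 89.9, 173.0]
force: [0.6, 0.2, 0.5]
opening: 0.0006
```

Request:
{"method": "move_arm", "body": {
  "commands": [
    [[-3,0,0,0],[0,-3,0,0],[0,-3,0,0],[0,-1.5,0,0],[0,0,0,0],[0,0,0,0],[0,0,0,0]]
  ]
}}

```text
clock: 19.1
tool_pos: [0.4411, -0.1883, 0.2479]
orientation: [-14.0, 90.0, -118.8]
force: [0.5, 0.5, 0.0]
opening: 0.0006
```

```bash
python3 - <<'E'
from h import *
print(Ttool()[:3,3].round(4),get_obs()['force'])
for n in('scene','side','wrist'):
  im,d,T,K,_=snap(n,n+'8');P=cloud(d,T,K)
  m=(abs(P[...,0]-.513)<.035)&(abs(P[...,1]+.207)<.035)&(P[...,2]>.120)&(P[...,2]<.136)&(im.astype(int).sum(-1)<260)
  q=P[m];print(n,'head',m.sum(),((q.min(0)+q.max(0))/2).round(4),'top z',np.percentile(q[:,2],80))
  if n=='wrist':
    for nm,lo,hi in(('stamp',.043,.15),('pile',.033,.15)):
      s=(np.mgrid[:384,:512][0]<205)&(np.hypot(P[...,0]-.513,P[...,1]+.207)<(.06 if nm=='stamp' else .12))&(P[...,2]>lo)&(P[...,2]<hi)
      print(nm,cv2.minAreaRect(np.ascontiguousarray(P[s][:,:2]*1000).astype(np.float32)))
for n in('scene','side'):
  z=np.load('pics/%s8.npz'%n);P=cloud(z['d'],z['T'],z['K'])
  for k,(x,y) in dict(red=(.58,.10),purple=(.62,.335),tin=(.685,.195),driver=(.46,0),mug=(.58,-.48)).items():
    R0=.11 if k=='driver' else .06
    q=P[(np.hypot(P[...,0]-x,P[...,1]-y)<R0)&(P[...,2]>.012)&(P[...,2]<.12)]; print(n,k,q.min(0).round(3),q.max(0).round(3))
a=cv2.imread('pics/side8.png');w=cv2.imread('pics/wrist8.png')
cv2.imwrite('pics/v8.png',np.vstack([cv2.resize(a,(400,300)),cv2.resize(w,(400,300))]))
E
```

```text
[ 0.4411 -0.1883  0.2479] [0.5378391  0.5110396  0.03706656]
scene head 108 [ 0.5161 -0.2087  0.1276] top z 0.13224570108448921
side head 74 [ 0.5097 -0.2033  0.1269] top z 0.13141507099255872
wrist head 1947 [ 0.5136 -0.207   0.1267] top z 0.1286317099821091
stamp ((513.2952880859375, -207.26559448242188), (44.06461715698242, 57.10271453857422), 75.13643646240234)
pile ((514.0355224609375, -207.3035430908203), (118.32156372070312, 168.72970581054688), 75.16140747070312)
scene red [0.56  0.066 0.012] [0.611 0.124 0.096]
scene purple [0.597 0.303 0.013] [0.667 0.359 0.097]
scene tin [0.66  0.166 0.012] [0.713 0.219 0.082]
scene driver [ 0.372 -0.109  0.012] [0.559 0.012 0.031]
scene mug [ 0.541 -0.539  0.012] [ 0.623 -0.425  0.096]
side red [0.555 0.072 0.012] [0.608 0.132 0.094]
side purple [0.592 0.309 0.012] [0.649 0.377 0.094]
side tin [0.654 0.17  0.012] [0.711 0.225 0.08 ]
side driver [ 0.37  -0.11   0.012] [0.559 0.014 0.031]
side mug [ 0.538 -0.54   0.012] [ 0.616 -0.42   0.095]
```

View pics/v8.png

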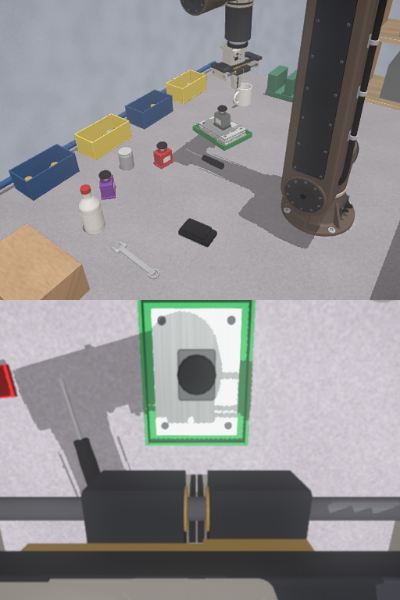

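The stamp stands centred and square on the top plate with its plunger up, and the bystanders have not moved. I hand the job in.

```bash
python3 -c "
from plant import close_job; print(close_job())"
```

```text
the job is handed in; nothing more can be done
None
```

The inspection stamp is standing upright in the middle of the top plate, its plunger was pressed once to the stop, and I handed the job in about 19 s into the run.

- **Placing:** I gripped the grey stamp across its 44 mm sides, set it down by feel until light contact (about 10 N, pile top at about 39.5 mm), and let go.
- **Pressing:** I pressed the head with closed fingers about 14 mm down. The force rose to 17.6 N with no further travel, so it was at the stop. I then let it spring back and withdrew the arm.
- **Final position:** the wrist camera puts the stamp at (513.3, −207.3) mm and the pile at (514.0, −207.3) mm. Both are turned the same way to within 0.1°.
- **Plunger:** its top is back at about 129–132 mm, so it is up.
- **Bystanders:** the screwdriver, tin, mug and the red and purple look-alikes measure within a few mm of where they were, within the camera noise. I checked the wrench, mouse and oil bottle only by eye in the last picture, and the arm never went near them.
- **Disagreement:** the scene and side cameras differed by about 6 mm on the head's position, on opposite sides of the wrist camera's value. Their average agrees with it to about 1 mm.

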